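# Hold a lidded food tub down in the sealer

### The arm

A 7-joint arm with a two-finger parallel gripper is mounted at the origin on the work surface. World frame = base frame: x ahead of the robot, y to its left, z up, the work surface at z = 0. Lengths are in m, angles in rad, forces in N, time in s.
With the tool pointing down it reaches from about 0.425 to 0.925 m from the base axis. Payload 6.8 kg.
Tool frame: the origin (TCP) lies between the finger pads; the fingertips stand 14 mm ahead of it and the grasp point (between the pads) lies 5 mm behind it; z points along the fingers, y is the line along which they close (so a half turn about z gives the same grasp; the last joint's range is limited). The gripper opens to 85 mm and grips with 20 to 120 N. Pads are 22 mm wide; open, the fingers measure 114 mm over their backs; the gripper's body (76 mm by 85 mm) begins 54 mm behind the grasp point. The pads swing forward as they close: fully open they stand 13 mm farther back than shut.
Start: joints at [-1.407, 0.477, 0.022, 1.555, -0.011, 1.109, -0.083], TCP at [0.181, 0.65, 0.245] pointing down, gripper open.
Joint ranges: [-2.96, 2.96], [-0.34, 2.1], [-1.41, 1.46], [0.24, 2.44], [-1.37, 4.51], [0.17, 1.92], [-2.96, 2.96]. Speed limits (rad/s): [2.39, 2.39, 3.14, 3.14, 3.14, 3.14, 3.14].

### API

Orientations are given as a rotation vector (axis times angle).
In Python, from bench import r, eyes, ticket gives the robot as it stands. The module is installed in compiled form; this text tells all that it offers.
- The arm moves only by the tool arm_command, never from a script. Its argument "plan" is text: rows parted by semicolons, each of 4 numbers parted by spaces: the shift along the tool's x, y, z in m, then the turn about the tool's z in degrees. In form: tx ty tz yaw; .... A call has 1 to 20 rows; each row shifts and turns the commanded pose from where the row before left it, along the tool's axes as they then stand; what a row does not reach is not made up. A row lasts 1/8 s, in which the tool goes at most 62.5 mm and 10.7 degrees, less where a joint would pass 70% of its speed; a pose out of reach is approached as far as the arm can. A call is refused whole if a number of a shift passes 0.0625 or a number of a turn 10.7, either way. A call with a gripper value outside its range is refused whole. "hand" is the closure, from -1 (fully open) to 1 (shut), set as the call begins (left out, the last holds). The fingers move at their own pace and stop on an object; "grip_force" is the grip in N (left out, the last holds). Time passes only in rows, so rows that do not move let the fingers close. It gives the time, the measured TCP pose, the force, the opening and the grip force at its end, in the units of the state.
- r.get_obs(): the state, without advancing time (a new reading comes with each control period).
- eyes.grab_frame(name): name is "scene" or "top" or "wrist"; returns (picture, depth): 400x640x3 uint8, red, green, blue; 400x640 float32, m along the optical axis (not along the pixel's ray), 0 where there is no reading.
- eyes.calibration(name): a dict with "fov_y" (degrees; the focal length in pixels is half the picture's height over the tangent of half this angle, whatever the lens; pixels are square), "cx", "cy" (the principal point, pixels), "k1" (the pictures are not rectified: a ray, as slopes to the right and down, at radius r is drawn at 1 + k1 r^2 times it, then the intrinsics apply), "origin" and "attitude" of the camera in the world; the wrist camera has in their place "tool_from_camera" (4x4, takes a point from camera to tool coordinates, whose origin is the TCP and whose axes are the flange's). Camera axes: x right, y up, looking along -z (the intrinsics and any distortion apply to the point x, -y, -z); pixel columns grow to the right and rows downward; lengths in m; the calibration is good to about 2 mm. A picture is of the moment at which its call begins: read the wrist's pose just before it. calibration takes no time and is no camera call.
- ticket.hand_in(): hands the job in; it is judged then, once.
The state is a dict: "clock": time; "joints": joint angles; "qvel": joint speeds; "tau": joint torques, N m; "tcp_pos": TCP position; "orientation": TCP orientation; "contact_force": force on the tool from outside, world axes, zero at the start; "moment": the same for the moment, N m; "grip_width": finger opening in m; "gripper_force": force on a finger pad.
Only numpy, scipy, OpenCV 4.12 (cv2) and the standard library are available. Lean on these libraries where they do the work, as an engineer would, in place of code of your own. Each camera call takes 0.05 s, during which the arm holds its last target. There are 200 camera calls.

### The job

Close the cat-food tub: set the green lid squarely and fully home in the mouth of the metal tub that stands in the sealer's sprung nest, then push down on the lid until the nest has sunk 10 mm, half its travel, with the red pointer in the green band of the gauge. The sealer runs only while it is held there, so finish the program while still holding the lid pressed down at that depth. Keep the tub in its nest and leave the other things on the cart alone.

Things in the scene. Friction and masses are not known exactly. Their poses are not given: they have to be found in the camera images.
- lid: the green lid to be used: a round flange 106 mm across and 5 mm thick (10 to 15 mm above the origin), a plug below it 10 mm deep and 89 mm across (tapering to 81 mm at its foot), and in the middle above it a black cylindrical knob 26 mm across and 30 mm high (15 to 45 mm above the origin). Weighs about 0.12 kg. Origin at the centre of the plug's underside, z up along the knob; it lies plug down on the cart. Fully home in the tub its origin is 60 mm above the tub's origin
- lid_top (a point): centre of the flat top of the green lid's knob, 45 mm above the lid's origin
- tub: loose metal tub of brown cat food, 70 mm high, 100 mm across at the rim, wall 3 mm (mouth 94 mm across, so the plug has 2.5 mm play all round; the food stays 35 mm below the rim), about 0.3 kg. Stands upright in the sealer's nest. Origin at the centre of its underside, z up; rim 70 mm above it
- sealer: fixed white tub sealer, housing 250 x 170 mm and 40 mm high, with a ridge 65 mm high along its far end. Origin on the cart surface under the axis of the nest; x points to the ridge; the housing reaches 95 mm towards -x, 155 mm towards +x and 85 mm either side. A gauge post (white, with a green band, top 92 mm above the cart) stands at x = +30 mm, y = +76 mm, its pointer on the side facing +x
- nest_seat (a point): centre of the floor of the steel nest in which the tub stands, 70 mm above the cart when not pressed; the nest is a round tray 120 mm across with an 8 mm high rim around the tub, and it slides straight down
- nest (a joint): how far the sprung nest is pressed down, in m: 0 at rest, 0.020 at its bottom stop; the red pointer is in the green band from about 0.007 to 0.013. With tub and lid in it, it starts to move at about 3.5 to 6 N of push on the lid, then needs 0.6 N more per mm (10 to 12 N at 0.010); it springs back up when let go
- bowl_lid: a lid of the wrong size, leave it alone: blue flange 128 mm across with a white knob, otherwise like the green lid and 45 mm high; origin at the centre of its underside
- bowl: light-blue bowl, 140 mm across, 65 mm high, leave alone; origin at the centre of its underside
- cup0: small foil food cup with a red lid, 68 mm across, 31 mm high, leave alone; origin at the centre of its underside
- cup1: another such cup, leave alone
- cup2: another such cup, leave alone
- treat_jar: treat jar with an orange cap, 72 mm across, 110 mm high, leave alone; origin at the centre of its underside
There are look-alikes about, which are no part of the job. What is meant by the lid is not orange or yellow, and is the larger of those in its own colour.

How it is judged:
By the outcome, as a careful person would: the job done as asked, in the order asked, and still so for the second after the job is handed in, while the arm keeps its last pose, push and grip.
It also fails if it takes over 51 s, if anything falls off the work surface, if the arm or the gripper's body presses on something with over 40 N, if the wrist force passes 120 N, or if a joint passes its speed limit or range.

## Working session

There is one attempt and no reset: what is moved stays moved. The work goes in short steps, Python scripts to look and compute and a tool call to move; the robot and the scene stay as the last step left them, time stands still between calls to the robot, and variables do not carry over. Pictures are saved under pics/ and viewed, at most 10 in all, crops included, and the job is handed in when it is done.

Besides the shell and the picture viewer there is one more tool, called after "Emit:" by a JSON object that holds its "op" and its "data". arm_command: Moves the arm, as the interface text tells. Its arguments: {"type":"object","properties":{"plan":{"type":"string"},"hand":{"type":"number"},"grip_force":{"type":"number"}},"required":["plan"]}

```bash
mkdir -p pics
cat > h.py <<'E'
import numpy as np, cv2
from scipy.spatial.transform import Rotation as R
from bench import r, eyes, ticket
def T_of(o):
    T=np.eye(4);T[:3,:3]=R.from_rotvec(o["orientation"]).as_matrix();T[:3,3]=o["tcp_pos"];return T
def grab(n):
    o=r.get_obs();p,d=eyes.grab_frame(n);c=eyes.calibration(n)
    if n=="wrist": T=T_of(o)@np.array(c["tool_from_camera"])
    else:
        T=np.eye(4);a=np.array(c["attitude"]);T[:3,:3]=a if a.shape==(3,3) else R.from_rotvec(a).as_matrix();T[:3,3]=c["origin"]
    return p,d,c,T
def rays(px,c,T):
    px=np.atleast_2d(np.array(px,float));f=200/np.tan(np.radians(c["fov_y"])/2)
    K=np.array([[f,0,c["cx"]],[0,f,c["cy"]],[0,0,1]])
    u=cv2.undistortPoints(px[:,None],K,np.array([c["k1"],0,0,0.]))[:,0]
    dc=np.c_[u[:,0],-u[:,1],-np.ones(len(u))]
    return T[:3,3],dc@T[:3,:3].T
def onz(px,z,c,T):
    o,d=rays(px,c,T);return o+d*((z-o[2])/d[:,2])[:,None]
def bydepth(px,dep,c,T):
    o,d=rays(px,c,T);return o+d*np.array(dep)[:,None]
E
python3 - <<'E'
from h import *
print(r.get_obs())
for n in("scene","top","wrist"):
    p,d,c,T=grab(n);cv2.imwrite(f"pics/{n}0.png",p[...,::-1]);print(n,c)
E
```

```text
{'clock': 0.0, 'joints': array([-1.40708703,  0.47783698,  0.02232153,  1.55645708, -0.01146782,
        1.10930825, -0.08310269]), 'qvel': array([-0.00057872, -0.00024778, -0.00103851,  0.00051848, -0.00034314,
        0.00061569,  0.00110161]), 'tau': array([-1.15136675e-05, -5.96422112e+01,  1.60758309e+00, -2.81201541e+01,
        1.23773224e-02,  9.23573185e-03,  1.35836976e-05]), 'tcp_pos': array([0.18107742, 0.64966228, 0.24429825]), 'orientation': array([-4.25554195e-01, -3.11254088e+00,  2.95187644e-03]), 'contact_force': array([-0.56214133, -0.26003952, -0.37293145]), 'moment': array([0.00674595, 0.00240126, 0.03123351]), 'gripper_force': 0.0, 'grip_width': 0.08508074038655271}
scene {'fov_y': 55.747636022903045, 'cx': 321.2978587619777, 'cy': 206.28484963158013, 'k1': -0.04505727246860763, 'origin': array([ 1.38097487, -0.11472348,  0.78241126]), 'attitude': array([0.70789618, 0.62370269, 1.34534871])}
top {'fov_y': 53.27723953780176, 'cx': 322.00197233807677, 'cy': 196.07756097673672, 'k1': -0.01735600303221973, 'origin': array([0.48559849, 0.00891069, 1.14767704]), 'attitude': array([ 0.01493594, -0.03832028, -1.55416738])}
wrist {'fov_y': 67.54208078270253, 'cx': 319.5756287613646, 'cy': 200.48282555796504, 'k1': -0.004488072952604876, 'tool_from_camera': array([[ 4.88933390e-04,  9.52015261e-01,  3.06050167e-01,
         7.87840011e-02],
       [ 9.99999734e-01, -2.99558794e-04, -6.65736335e-04,
         4.40537980e-04],
       [-5.42111131e-04,  3.06050411e-01, -9.52015153e-01,
        -1.29524739e-01],
       [ 0.00000000e+00,  0.00000000e+00,  0.00000000e+00,
         1.00000000e+00]])}
```

View pics/top0.png

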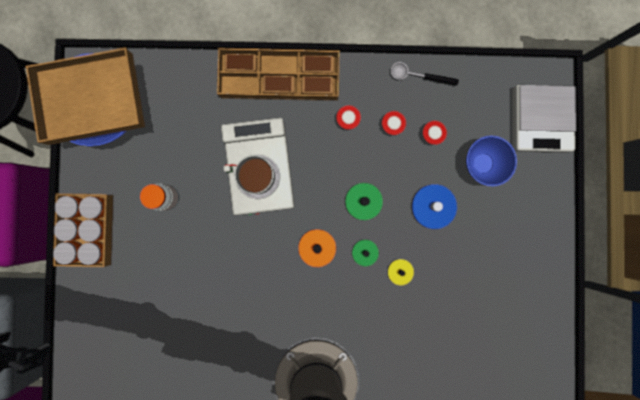

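View pics/scene0.png

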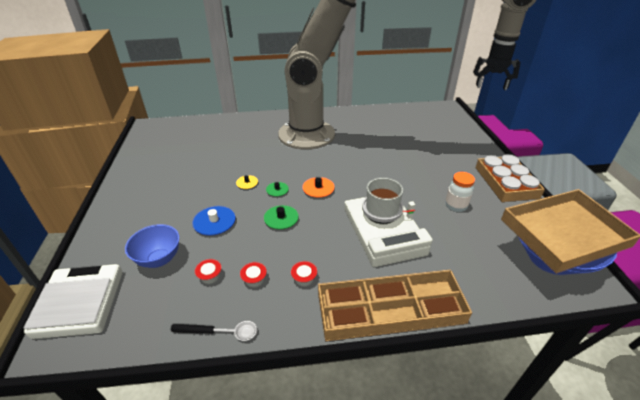

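Top view: the lid candidates are large green (364,201), small green (366,253), orange (317,248), yellow (401,272) and blue (434,206). The meant one is the larger green, at (364,201). The tub is at (257,176) in the sealer, and the gauge post is at (227,168).

```bash
cat > m.py <<'E'
from h import *
def greens(p,h0=45,h1=85):
    hsv=cv2.cvtColor(p,cv2.COLOR_RGB2HSV);m=cv2.inRange(hsv,(h0,110,40),(h1,255,255))
    cs,_=cv2.findContours(m,cv2.RETR_EXTERNAL,cv2.CHAIN_APPROX_NONE)
    return sorted([x for x in cs if cv2.contourArea(x)>80],key=cv2.contourArea)[::-1]
def circ(P):
    A=np.c_[2*P[:,:2],np.ones(len(P))];s=np.linalg.lstsq(A,(P[:,:2]**2).sum(1),rcond=None)[0]
    return s[:2],np.sqrt(s[2]+s[0]**2+s[1]**2)
E
python3 - <<'E'
from m import *
for n in("top","scene"):
    p,d,c,T=grab(n)
    for k in greens(p)[:3]:
        e=k[:,0].astype(float)
        print(n,e.mean(0),len(e),"circle z=.015",circ(onz(e,.015,c,T)))
    if n=="top":
        cv2.imwrite("pics/crop1.png",cv2.resize(p[110:270,200:480,::-1],None,fx=2.8,fy=2.8,interpolation=cv2.INTER_CUBIC))
    # depth cloud near sealer
    v,u=np.mgrid[0:400,0:640];ok=d>0
    P=bydepth(np.c_[u[ok],v[ok]],d[ok],c,T)
    q=P[(abs(P[:,0]-.56)<.15)&(abs(P[:,1]-.17)<.15)]
    rim=q[(q[:,2]>.125)&(q[:,2]<.155)]
    print(len(rim),rim[:,2].max() if len(rim) else 0, circ(rim) if len(rim) else 0, (rim.min(0)+rim.max(0))/2, np.ptp(rim,axis=0))
    hou=q[(q[:,2]>.032)&(q[:,2]<.048)]; print(cv2.minAreaRect(hou[:,:2].astype(np.float32)*1000))
    rd=q[(q[:,2]>.058)&(q[:,2]<.068)]; print(rd.mean(0),cv2.minAreaRect(rd[:,:2].astype(np.float32)*1000))
E
```

```text
top [363.48039216 201.02941176] 102 circle z=.015 (array([ 0.51211109, -0.12604761]), np.float64(0.05154440300974983))
top [364.65277778 252.48611111] 72 circle z=.015 (array([ 0.36638295, -0.13168518]), np.float64(0.036030465530709224))
218 0.14503366392888317 (array([0.57134196, 0.16668333]), np.float64(0.04797513128037811)) [0.57190048 0.16686256 0.13516614] [0.09924702 0.09767564 0.01973504]
((581.2042236328125, 168.84500122070312), (213.00582885742188, 170.754150390625), 8.016852378845215)
[0.68581725 0.19123777 0.06470999] ((614.906982421875, 184.71002197265625), (169.8435516357422, 190.03659057617188), 89.92694091796875)
scene [280.71604938 216.88888889] 81 circle z=.015 (array([ 0.51497334, -0.12906667]), np.float64(0.05146470583073609))
scene [276.78688525 188.63934426] 61 circle z=.015 (array([ 0.3751498 , -0.13577002]), np.float64(0.032510197989959695))
356 0.1424415799685843 (array([0.57410056, 0.1662518 ]), np.float64(0.04821816755913172)) [0.57424501 0.16684638 0.13374592] [0.10180507 0.09976306 0.01739132]
((587.9310302734375, 167.57858276367188), (222.13563537597656, 170.36184692382812), 8.419639587402344)
[0.6845737  0.18899647 0.06509607] ((627.9320068359375, 182.90359497070312), (169.91844177246094, 164.3953399658203), 89.6938247680664)
```

View pics/crop1.png

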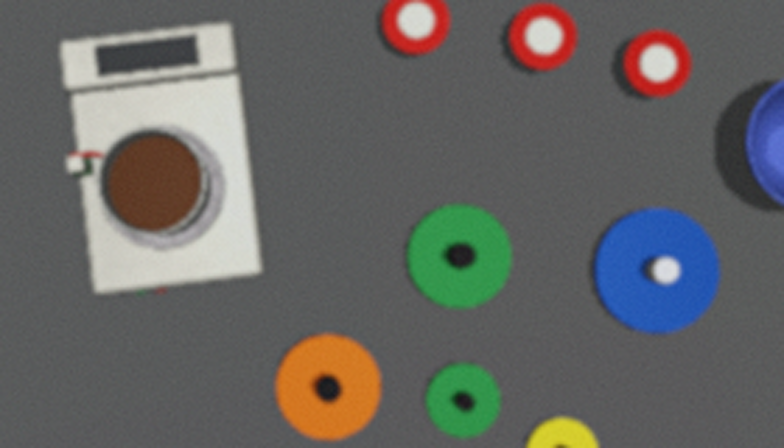

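The crop confirms it: the large green lid with the black knob is at crop (460,255), and the smaller look-alike is at (462,400). I'll go above the tub first for a wrist look, which is on the way to the lid.

Emit:
{"op": "arm_command", "data": {"plan": "-.0317 -.0225 -.001 0;-.0317 -.0225 -.001 0;-.0317 -.0225 -.001 0;-.0317 -.0225 -.001 0;-.0317 -.0225 -.001 0;-.0317 -.0225 -.001 0;-.0317 -.0225 -.001 0;-.0317 -.0225 -.001 0;-.0317 -.0225 -.001 0;-.0317 -.0225 -.001 0;-.0317 -.0225 -.001 0;-.0317 -.0225 -.001 0;-.0317 -.0225 -.001 0;-.0317 -.0225 -.001 0;-.0317 -.0225 -.001 0;-.0317 -.0225 -.001 0;0 0 0 0;0 0 0 0", "hand": -1, "grip_force": 60}}

```text
clock: 2.5
tcp_pos: [0.5727, 0.1679, 0.2611]
orientation: [-0.425, -3.112, -0.001]
contact_force: [0.3, 0.8, -0.1]
grip_width: 0.0849
gripper_force: 0.0
```

Run:
```python
from m import *
o=r.get_obs();print(o["clock"],o["tcp_pos"],o["orientation"],o["joints"])
p,d,c,T=grab("wrist");cv2.imwrite("pics/w1.png",p[...,::-1])
v,u=np.mgrid[0:400,0:640];ok=d>0
P=bydepth(np.c_[u[ok],v[ok]],d[ok],c,T)
q=P[(abs(P[:,0]-.573)<.06)&(abs(P[:,1]-.167)<.06)]
rim=q[(q[:,2]>.132)&(q[:,2]<.15)];print(len(rim),np.percentile(rim[:,2],[5,50,95]),circ(rim),(rim.min(0)+rim.max(0))/2,np.ptp(rim,axis=0))
```

```text
2.5 [0.57268197 0.16790791 0.26106802] [-4.24968315e-01 -3.11194311e+00 -5.22987953e-04] [-0.59474632  0.3382893   0.26279407  1.74594912 -0.09914397  1.07074379
  1.00083335]
1762 [0.13320522 0.14025935 0.14170103] (array([0.57257522, 0.16795391]), np.float64(0.0478048783609687)) [0.57298401 0.16789226 0.13785177] [0.09941303 0.09905394 0.01168812]
```

View pics/w1.png

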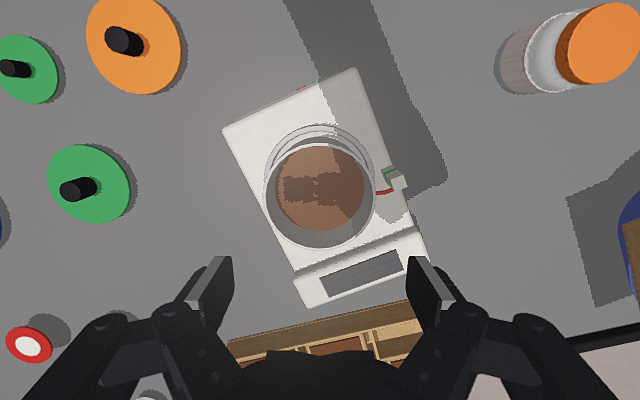

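Wrist view: tub rim centred at about (320,190), giving (0.5728, 0.168) with the rim at z = 0.140, as expected. The green lid is at (88,184). Next I move over the lid.

Emit:
{"op": "arm_command", "data": {"plan": "-.0022 -.03 0 0;-.0022 -.03 0 0;-.0022 -.03 0 0;-.0022 -.03 0 0;-.0022 -.03 .018 0;-.0022 -.03 .018 0;-.0022 -.03 .018 0;-.0022 -.03 .018 0;-.0022 -.03 .018 0;-.0022 -.03 .018 0;0 0 0 0;0 0 0 0"}}

```text
clock: 4.05
tcp_pos: [0.5143, -0.1259, 0.1536]
orientation: [0.422, 3.113, 0.001]
contact_force: [0.2, -0.0, -0.5]
grip_width: 0.0857
gripper_force: 0.0
```

Run:
```python
from m import *
o=r.get_obs();print(o["clock"],o["tcp_pos"],o["orientation"])
p,d,c,T=grab("wrist");cv2.imwrite("pics/w2.png",p[...,::-1])
k=greens(p)[0][:,0].astype(float);P=onz(k,.015,c,T);print("flange",circ(P),np.ptp(P,axis=0))
v,u=np.mgrid[0:400,0:640];ok=d>0
P=bydepth(np.c_[u[ok],v[ok]],d[ok],c,T);ctr=circ(onz(k,.015,c,T))[0]
q=P[np.linalg.norm(P[:,:2]-ctr,axis=1)<.03];t=q[q[:,2]>.041];print("knobtop",len(t),(t.min(0)+t.max(0))/2,t.mean(0),np.ptp(t,axis=0))
tip=np.r_[(t.min(0)+t.max(0))/2];e=T_of(o)[:3,:3].T@(np.r_[ctr,0.036]-o["tcp_pos"]);print("tool delta flange",e,"knob",T_of(o)[:3,:3].T@(np.r_[tip[:2],.036]-o["tcp_pos"]))
```

```text
4.05 [ 0.51432057 -0.12593346  0.15355599] [4.22481894e-01 3.11271488e+00 1.44288219e-03]
flange (array([ 0.51233151, -0.12734874]), np.float64(0.052172721396017654)) [1.05101067e-01 1.04732840e-01 5.55111512e-17]
knobtop 10372 [ 0.50716294 -0.12340287  0.13921665] [ 0.50136411 -0.12476136  0.2124533 ] [0.03551817 0.05054713 0.19626648]
tool delta flange [ 0.0015646  -0.00200659  0.1175538 ] knob [0.00759794 0.00041886 0.11755485]
```

View pics/w2.png

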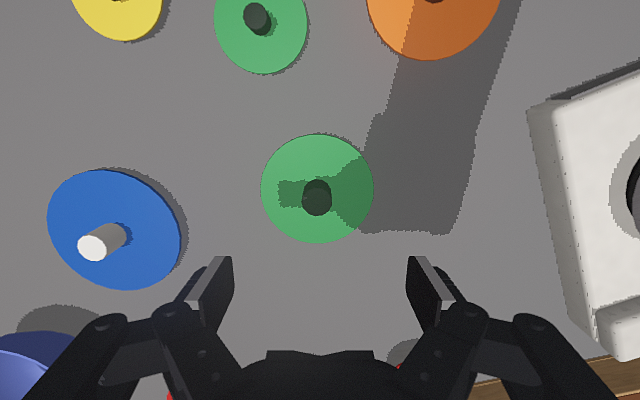

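Wrist view: the green lid is centred at (317,188) between the fingers, with its knob at (316,197). The flange fit gives (0.5123, -0.1273). Descending now.

Emit:
{"op": "arm_command", "data": {"plan": ".0008 -.001 .015 0;.0008 -.001 .015 0;0 0 .015 0;0 0 .015 0;0 0 .015 0;0 0 .015 0;0 0 .01 0;0 0 .01 0;0 0 .0075 0;0 0 0 0;0 0 0 0"}}

```text
clock: 5.48
tcp_pos: [0.5119, -0.1292, 0.036]
orientation: [0.426, 3.112, -0.0]
contact_force: [0.4, 0.3, 0.3]
grip_width: 0.0852
gripper_force: 0.0
```

Emit:
{"op": "arm_command", "data": {"plan": "0 0 0 0;0 0 0 0;0 0 0 0;0 0 0 0;0 0 0 0;0 0 0 0;0 0 0 0;0 0 0 0", "hand": 1, "grip_force": 60}}

```text
clock: 6.48
tcp_pos: [0.5119, -0.1291, 0.0362]
orientation: [0.426, 3.112, 0.0]
contact_force: [-0.3, 0.3, 5.2]
grip_width: 0.0241
gripper_force: 58.6
```

Emit:
{"op": "arm_command", "data": {"plan": "0 0 -.01 0;0 0 -.02 0;0 0 -.028 0;0 0 -.028 0;0 0 -.028 0;0 0 -.028 0;0 0 -.028 0;0 0 -.02 0;0 0 -.01 0;0 0 0 0;0 0 0 0"}}

```text
clock: 7.85
tcp_pos: [0.5111, -0.1289, 0.2349]
orientation: [-0.425, -3.111, 0.0]
contact_force: [-0.2, 0.5, -1.8]
grip_width: 0.0241
gripper_force: 58.9
```

```bash
cat > lid.py <<'E'
from m import *
o=r.get_obs();print(o["clock"],o["tcp_pos"],o["orientation"],o["grip_width"],o["contact_force"])
p,d,c,T=grab("wrist");cv2.imwrite("pics/w3.png",p[...,::-1])
ks=greens(p);h=cv2.convexHull(ks[0])
k=ks[0];print("area",[cv2.contourArea(x) for x in ks[:3]],cv2.boundingRect(k))
m=np.zeros(p.shape[:2],np.uint8);cv2.drawContours(m,ks[:1],-1,1,-1);m=cv2.erode(m,np.ones((5,5)))>0
v,u=np.nonzero(m&(d>0));P=bydepth(np.c_[u,v],d[v,u],c,T)
Q=(P-o["tcp_pos"])@T_of(o)[:3,:3]
keep=abs(Q[:,2]-np.median(Q[:,2]))<.006;Q=Q[keep]
A=np.c_[Q[:,:2],np.ones(len(Q))];s=np.linalg.lstsq(A,Q[:,2],rcond=None)[0];print("plane tool z=",s,"n",len(Q),"deg",np.degrees(s[:2]))
e=k[:,0].astype(float);E=onz(e,o["tcp_pos"][2]-s[2],c,T);E=(E-o["tcp_pos"])@T_of(o)[:3,:3]
cc,rr=np.zeros(2),.053
for i in range(12):
    g=E[abs(np.linalg.norm(E[:,:2]-cc,axis=1)-rr)<(.008 if i<4 else .002)];cc,rr=circ(g)
print("lid centre in tool",cc,"r",rr,len(g),len(E))
E
python3 lid.py
```

```text
7.85 [ 0.51108289 -0.12894743  0.23489841] [-4.25314123e-01 -3.11101033e+00  1.16081393e-04] 0.02405609409826121 [-0.2134491   0.49125047 -1.79845779]
area [15657.0, 4113.5, 1352.0] (225, 159, 190, 136)
plane tool z= [-0.00082085 -0.00032592  0.02031548] n 14230 deg [-0.04703096 -0.01867365]
lid centre in tool [0.00053173 0.00059273] r 0.05208690007935558 363 682
```

View pics/w3.png

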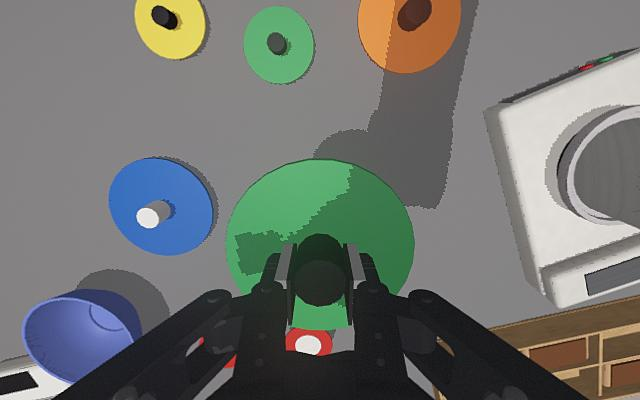

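The lid hangs level in the grip (tilt 0.05°), with the flange top 20.3 mm ahead of the TCP and its centre within 0.8 mm. The picture shows it at (320,235). Moving it over the tub.

Emit:
{"op": "arm_command", "data": {"plan": ".0016 .012 0 0;.0016 .02 0 0;.0016 .028 0 0;.0016 .03 0 0;.0016 .03 0 0;.0016 .03 0 0;.0016 .03 0 0;.0016 .03 0 0;.0016 .03 0 0;.0016 .028 0 0;.0016 .02 0 0;.002 .0139 0 0;0 0 0 0;0 0 0 0;0 0 0 0"}}

```text
clock: 9.78
tcp_pos: [0.5739, 0.1657, 0.2359]
orientation: [0.428, 3.112, -0.0]
contact_force: [-0.1, 0.4, -0.4]
grip_width: 0.0239
gripper_force: 58.9
```

```bash
python3 lid.py
python3 - <<'E'
from m import *
o=r.get_obs();W=T_of(o)
lc=np.array(o["tcp_pos"])+W[:3,:3]@np.r_[.0005,.0006,0]
print("lid",lc,"err tool",W[:3,:3].T@(np.r_[.5728,.1679,0]-lc))
p,d,c,T=grab("scene")
v,u=np.mgrid[0:400,0:640];ok=d>0
P=bydepth(np.c_[u[ok],v[ok]],d[ok],c,T)
q=P[(np.hypot(P[:,0]-.573,P[:,1]-.167)<.062)&(P[:,2]>.133)&(P[:,2]<.146)];print("tub scene",circ(q),(q.min(0)+q.max(0))/2)
k=greens(p);k=max(k,key=cv2.contourArea)[:,0].astype(float);E=onz(k,o["tcp_pos"][2]-.0203,c,T);print("flange scene",E.min(0),E.max(0),(E.min(0)+E.max(0))/2)
cv2.imwrite("pics/s3.png",cv2.resize(p[120:280,300:500,::-1],None,fx=3,fy=3))
E
```

```text
9.775 [0.57393537 0.16569186 0.23590193] [ 4.28401190e-01  3.11217468e+00 -4.84393896e-04] 0.023924821010857068 [-0.05278529  0.38710777 -0.3660441 ]
area [12296.5, 2120.0, 1375.0] (225, 166, 190, 129)
plane tool z= [-0.00115131 -0.00012819  0.02035762] n 10914 deg [-0.06596536 -0.00734502]
lid centre in tool [0.0001707  0.00055927] r 0.05202739022202059 276 707
lid [0.57363608 0.16659343 0.23591462] err tool [0.00119933 0.00107193 0.23591424]
tub scene (array([0.57416663, 0.16651304]), np.float64(0.048284793598759264)) [0.57415219 0.16624873 0.13785692]
flange scene [0.52436407 0.11069985 0.21561481] [0.63042331 0.21429532 0.21561481] [0.57739369 0.16249759 0.21561481]
```

Emit:
{"op": "arm_command", "data": {"plan": ".0005 .0005 .005 0;.0005 .0005 .01 0;0 0 .012 0;0 0 .012 0;0 0 .012 0;0 0 .008 0;0 0 .003 0;0 0 .003 0;0 0 0 0;0 0 0 0"}}

```text
clock: 11.12
tcp_pos: [0.5734, 0.1683, 0.1711]
orientation: [0.426, 3.112, 0.001]
contact_force: [0.2, -0.2, -1.4]
grip_width: 0.0241
gripper_force: 58.8
```

```bash
python3 lid.py
```

```text
11.125 [0.57338758 0.16826565 0.17112967] [4.25634715e-01 3.11210863e+00 5.68493602e-04] 0.02413865139051984 [ 0.21014613 -0.18743581 -1.36304669]
area [11993.5, 1352.5] (225, 168, 190, 127)
plane tool z= [-0.00066595 -0.00029843  0.0203469 ] n 10630 deg [-0.03815629 -0.01709901]
lid centre in tool [9.29159656e-05 6.31067137e-04] r 0.05198449357995786 271 713
```

View pics/w3.png

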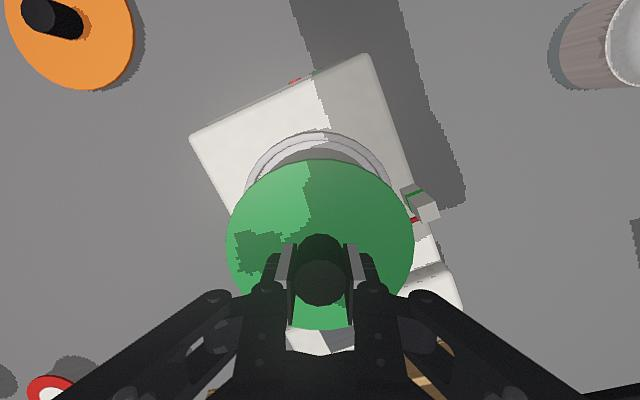

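The lid (320,235) is entering the mouth with no side force. Continuing down to seat it.

Emit:
{"op": "arm_command", "data": {"plan": "0 0 .001 0;0 0 .001 0;0 0 .001 0;0 0 .001 0;0 0 .001 0;0 0 0 0;0 0 0 0"}}

```text
clock: 12.05
tcp_pos: [0.5732, 0.1682, 0.1663]
orientation: [0.426, 3.113, 0.0]
contact_force: [-3.5, -0.6, 5.9]
grip_width: 0.0241
gripper_force: 59.4
```

Emit:
{"op": "arm_command", "data": {"plan": "0 0 .001 0;0 0 .001 0;0 0 .001 0;0 0 0 0;0 0 0 0"}}

```text
clock: 12.68
tcp_pos: [0.5732, 0.1682, 0.1634]
orientation: [0.426, 3.113, 0.0]
contact_force: [-3.4, -0.2, 7.0]
grip_width: 0.0238
gripper_force: 59.6
```

Emit:
{"op": "arm_command", "data": {"plan": "0 0 -.001 0;0 0 -.002 0;0 0 -.001 0;.0005 0 0 0;.0005 0 0 0;0 0 0 0;0 0 0 0"}}

```text
clock: 13.55
tcp_pos: [0.5722, 0.1685, 0.1667]
orientation: [-0.426, -3.113, 0.0]
contact_force: [0.6, -1.0, -2.1]
grip_width: 0.0241
gripper_force: 58.9
```

Emit:
{"op": "arm_command", "data": {"plan": "0 0 .001 0;0 0 .001 0;0 0 .001 0;0 0 0 0;0 0 0 0"}}

```text
clock: 14.18
tcp_pos: [0.5723, 0.1685, 0.1646]
orientation: [0.426, 3.112, 0.001]
contact_force: [-2.5, -1.3, 5.9]
grip_width: 0.0242
gripper_force: 59.6
```

```bash
cat > chk.py <<'E'
from m import *
import sys
p,d,c,T=grab("scene");cv2.imwrite("pics/tmp.png",p)
cr=cv2.resize(p[165:265,335:445,::-1],None,fx=5,fy=5,interpolation=cv2.INTER_CUBIC)
cv2.imwrite(f"pics/{sys.argv[1]}.png",cr)
v,u=np.mgrid[0:400,0:640];ok=d>0;P=bydepth(np.c_[u[ok],v[ok]],d[ok],c,T)
q=P[np.hypot(P[:,0]-.573,P[:,1]-.168)<.056];t=q[(q[:,2]>.125)&(q[:,2]<.16)]
k=greens(p);m=np.zeros(p.shape[:2],np.uint8)
kk=[x for x in k if 340<x[:,0,0].mean()<420 and cv2.contourArea(x)>200];cv2.drawContours(m,kk,-1,1,-1);m=cv2.erode(m,np.ones((3,3)))
vv,uu=np.nonzero((m>0)&(d>0));F=bydepth(np.c_[uu,vv],d[vv,uu],c,T);F=F[(F[:,2]>.12)&(F[:,2]<.16)]
A=np.c_[F[:,:2]-[.573,.168],np.ones(len(F))];print("flange plane",np.linalg.lstsq(A,F[:,2],rcond=None)[0],len(F))
E
python3 chk.py g1
```

```text
flange plane [0.00805232 0.00102773 0.14297174] 389
```

View pics/g1.png

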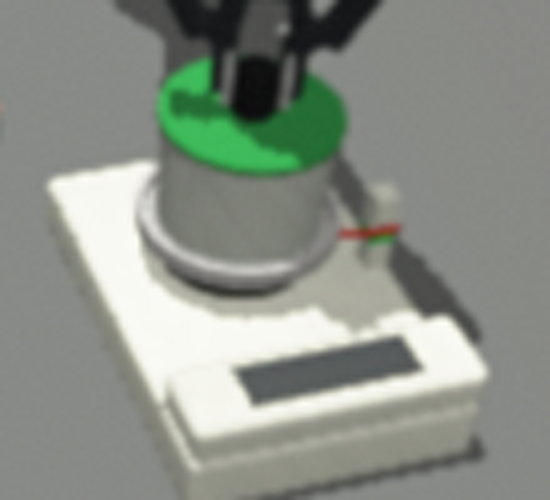

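The lid sits flush and level on the tub at crop (250,115). The red pointer at (370,233) is just above the green band at (383,240). Pressing on.

Emit:
{"op": "arm_command", "data": {"plan": "0 0 .001 0;0 0 .001 0;0 0 .001 0;0 0 .001 0;0 0 .001 0;0 0 .001 0;0 0 0 0;0 0 0 0"}}

```text
clock: 15.22
tcp_pos: [0.5724, 0.1685, 0.159]
orientation: [0.426, 3.112, 0.001]
contact_force: [-4.3, -1.4, 9.4]
grip_width: 0.0241
gripper_force: 60.1
```

Emit:
{"op": "arm_command", "data": {"plan": "0 0 .001 0;0 0 .001 0;0 0 .001 0;0 0 0 0;0 0 0 0;0 0 0 0"}}

```text
clock: 15.98
tcp_pos: [0.5724, 0.1685, 0.1563]
orientation: [0.426, 3.112, 0.001]
contact_force: [-3.6, -1.2, 11.6]
grip_width: 0.0241
gripper_force: 60.2
```

```bash
python3 chk.py g2;python3 lid.py
```

```text
flange plane [0.00330691 0.00526916 0.13499586] 383
16.025 [0.57238857 0.16852929 0.15629004] [4.25732406e-01 3.11226389e+00 1.15279468e-03] 0.02429507101685354 [-4.58577904 -1.05705901 11.82625252]
area [11854.0, 1355.0] (225, 167, 190, 128)
plane tool z= [-0.00187612  0.00052257  0.02028178] n 10493 deg [-0.1074937  0.0299409]
lid centre in tool [9.64660913e-05 5.78049148e-04] r 0.05198984625350949 259 700
```

View pics/g2.png

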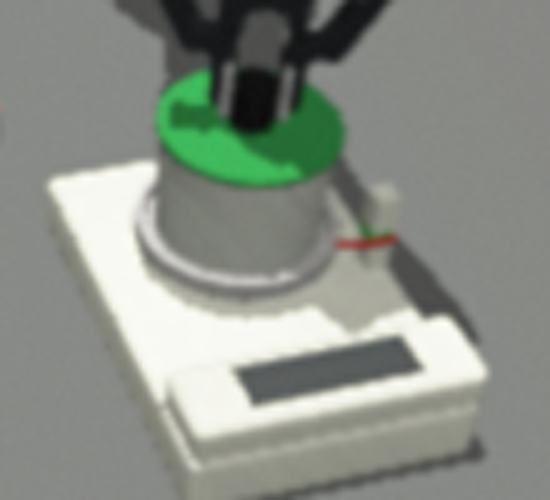

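The pointer, at crop (370,242), is now in the band's lower part with green still showing above it at (370,234). I'll measure its sink from the rest picture at subpixel level.

```bash
cat > ptr.py <<'E'
from m import *
fs=[grab("scene") for _ in range(4)];c,T=fs[0][2:]
now=np.mean([f[0].astype(float) for f in fs],0);rest=cv2.imread("pics/scene0.png")[...,::-1].astype(float)
g=None
def red(I,s):
    a=I[196:226,402:416];w=np.clip(s(a)-25,0,None);v,u=np.mgrid[196:226,402:416]
    return np.array([(w*u).sum(),(w*v).sum()])/w.sum(),w
R_=lambda a:a[...,0]-np.maximum(a[...,1],a[...,2]);G_=lambda a:a[...,1]-np.maximum(a[...,0],a[...,2])
def z(px):
    o,d=rays(px,c,T);n=np.array([.985,.17,0]);t=((np.array([.600,.247,0])-o)@n)/(d@n);return (o+d*t[:,None])[0]
for nm,I in(("rest",rest),("now",now)):
    pr,w=red(I,R_);print(nm,"red",pr,z(pr),w.sum(1).round()[8:26])
    gp,w=red(I,lambda a:G_(a)+15);print("  green",gp,z(gp),w.sum(1).round()[8:26])
o=r.get_obs();print(o["tcp_pos"],o["contact_force"],o["clock"])
E
python3 ptr.py
```

```text
rest red [408.81712627 210.34397678] [0.60163111 0.23754916 0.0741696 ] [  0.   0.   0.   0.   0. 142. 645. 566.  25.   0.   0.   0.   0.   0.
   0.   0.   0.   0.]
  green [410.76363636 212.5       ] [0.60027816 0.24538833 0.06390058] [  0.   0.   0.   0.   0.   0.   0.   0. 169. 157.   4.   0.   0.   0.
   0.   0.   0.   0.]
now red [407.43215281 213.30720255] [0.60208662 0.2349099  0.06354868] [  0.   0.   0.   0.   0.   0.   0.   0.  21. 393. 214.   0.   0.   0.
   0.   0.   0.   0.]
  green [407.         208.18927973] [0.60289017 0.23025401 0.08416603] [ 0.  0.  0.  0.  0.  6. 42. 77.  0.  0.  0.  0.  0.  0.  0.  0.  0.  0.]
[0.57238269 0.16849637 0.15627974] [-5.27293807 -1.82591586 11.108139  ] 16.275
```

The estimates agree. The pointer has moved about 10 mm from rest and lies in the band, the push is about 11.5 N, and the lid is level with its flange down on the rim. Handing in while still holding.

```bash
python3 -c "
from bench import ticket
print(ticket.hand_in())"
```

```text
the job is handed in; nothing more can be done
None
```

I handed the job in at about 16 s with the green lid seated level in the tub and still held down. The nest is sunk about 10 mm (my measurements gave 9–10 mm, at about 11.5 N) and the pointer is in the green band. The hand-in gave no verdict.

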